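# Lay out the trimming station for a batch of casts

## Task

Lay out the trimming station for this batch: set every plaster cast waiting on the wooden batten, teeth up, flat and centred on a narrow plinth of its own on the stepped stand (any plinth), slide the blue box of burs lengthwise into its bench case until it is fully home against the back stop, and lay the handpiece in both forks of its rest, midway along its barrel. Do not disturb the varnish jar, the mixing bowl or the tape roll.

Things in the scene. Friction and masses are not known exactly. Their poses are not given: they have to be found in the camera images.
- plaster_0_mid (a point): plaster dental cast, half-moon base with a row of teeth on top, about 60 mm (its x) by 78 mm (its y) by 26 mm high; point at its centre, half-way up (13 mm above its underside), z up out of the teeth; graspable across x (flat back edge to front of the arch); the sides are upright only over the lowest 9 mm. Waits across a fixed wooden batten 34 mm wide, 310 long, 24 high; may be absent
- plaster_1_mid (a point): plaster dental cast, half-moon base with a row of teeth on top, about 60 mm (its x) by 78 mm (its y) by 26 mm high; point at its centre, half-way up (13 mm above its underside), z up out of the teeth; graspable across x (flat back edge to front of the arch); the sides are upright only over the lowest 9 mm. Waits across a fixed wooden batten 34 mm wide, 310 long, 24 high; may be absent
- plaster_2_mid (a point): plaster dental cast, half-moon base with a row of teeth on top, about 60 mm (its x) by 78 mm (its y) by 26 mm high; point at its centre, half-way up (13 mm above its underside), z up out of the teeth; graspable across x (flat back edge to front of the arch); the sides are upright only over the lowest 9 mm. Waits across a fixed wooden batten 34 mm wide, 310 long, 24 high; may be absent
- burs_mid (a point): flat closed blue box of burs, 56 mm (its x) by 86 mm (its y, lengthwise) by 26 mm high, 0.12 kg; point at its centre, half-way up (13 mm). Lies flat on the worktop
- case_mouth (a point): fixed aluminium case with clear roof and no floor (the box slides on the worktop). Site on the worktop mid-mouth, x into the case, z up. Inside 60 mm wide, 34 high; back stop 78 mm in: the home box (centre 35 mm in) stands 8 mm out. 72 mm wide over all, top at 38 mm; lips 30 mm high flare to 76 mm apart inside (84 outside) 17 mm before the mouth
- plinth_0 (a point): lowest of the three narrow plinths of the aluminium stand (fixed); point at the centre of its cork top face, 55 mm above the worktop, z up. The top is 34 mm (x) by 44 mm (y) and 11 mm thick, on a 16 mm column; plinths stand in a row along the stand's y axis, 100 mm apart, over a base plate 100 x 290 x 12 mm
- plinth_1 (a point): middle of the three narrow plinths of the aluminium stand (fixed); point at the centre of its cork top face, 70 mm above the worktop, z up. The top is 34 mm (x) by 44 mm (y) and 11 mm thick, on a 16 mm column; plinths stand in a row along the stand's y axis, 100 mm apart, over a base plate 100 x 290 x 12 mm
- plinth_2 (a point): tallest of the three narrow plinths of the aluminium stand (fixed); point at the centre of its cork top face, 85 mm above the worktop, z up. The top is 34 mm (x) by 44 mm (y) and 11 mm thick, on a 16 mm column; plinths stand in a row along the stand's y axis, 100 mm apart, over a base plate 100 x 290 x 12 mm
- motor_mid (a point): grey-white lab handpiece, 163 mm long, round barrel 22.5 mm in diameter, lying on the worktop, 0.165 kg; point on the barrel's axis at the balance point, 11 mm above the worktop while it lies there; x along the axis towards the narrow nose (it reaches 68 mm behind the point and 95 mm before it, the last 26 mm being the thin nose)
- rest_seat (a point): fixed handpiece rest: two V forks at x = -40 and +40 mm, each 10 mm thick, arms at 45 degrees, 74 mm high and 40 mm wide at the tips; base plate 130 x 60 x 10 mm. Site midway between the forks, on the axis of a seated handpiece, 72 mm above the worktop; x along the handpiece (either way round will do), z up
- jar: open jar of teal varnish, 66 mm wide, 124 mm high, origin under its centre; leave alone
- bowl: grey-blue rubber mixing bowl, 90 mm wide, 61 mm high, origin under its centre; leave alone
- tape: roll of masking tape lying flat, 60 mm wide, 19 mm high, origin under its centre; leave alone
Mind the look-alikes: they are no part of the job. What is shaped like the part that bears plaster_0_mid but red is not meant.

How it is judged (in metres and radians):
At the end, for the whole second after the job is handed in: Each cast present is flat on a plinth, centres within 15 mm, 0.1 rad; box centre 30 to 42 mm inside the case mouth, within 4 mm sideways, 0.08 rad; handpiece in both forks, its middle within 20 mm along and 6 mm across and up of the seat, 0.1 rad; all at rest (((horizontal distance between plaster_0_mid and plinth_0 below 0.015 m and z of plaster_0_mid in the frame of plinth_0 between 0.008 and 0.018 m and angle between plaster_0_mid's own z axis and vertical below 0.1 rad) or (horizontal distance between plaster_0_mid and plinth_1 below 0.015 m and z of plaster_0_mid in the frame of plinth_1 between 0.008 and 0.018 m and angle between plaster_0_mid's own z axis and vertical below 0.1 rad) or (horizontal distance between plaster_0_mid and plinth_2 below 0.015 m and z of plaster_0_mid in the frame of plinth_2 between 0.008 and 0.018 m and angle between plaster_0_mid's own z axis and vertical below 0.1 rad)) and linear speed of each of plaster_0, plaster_1, plaster_2, burs, motor below 0.02 m/s and ((horizontal distance between plaster_1_mid and plinth_0 below 0.015 m and z of plaster_1_mid in the frame of plinth_0 between 0.008 and 0.018 m and angle between plaster_1_mid's own z axis and vertical below 0.1 rad) or (horizontal distance between plaster_1_mid and plinth_1 below 0.015 m and z of plaster_1_mid in the frame of plinth_1 between 0.008 and 0.018 m and angle between plaster_1_mid's own z axis and vertical below 0.1 rad) or (horizontal distance between plaster_1_mid and plinth_2 below 0.015 m and z of plaster_1_mid in the frame of plinth_2 between 0.008 and 0.018 m and angle between plaster_1_mid's own z axis and vertical below 0.1 rad)) and ((horizontal distance between plaster_2_mid and plinth_0 below 0.015 m and z of plaster_2_mid in the frame of plinth_0 between 0.008 and 0.018 m and angle between plaster_2_mid's own z axis and vertical below 0.1 rad) or (horizontal distance between plaster_2_mid and plinth_1 below 0.015 m and z of plaster_2_mid in the frame of plinth_1 between 0.008 and 0.018 m and angle between plaster_2_mid's own z axis and vertical below 0.1 rad) or (horizontal distance between plaster_2_mid and plinth_2 below 0.015 m and z of plaster_2_mid in the frame of plinth_2 between 0.008 and 0.018 m and angle between plaster_2_mid's own z axis and vertical below 0.1 rad)) and x of burs_mid in the frame of case_mouth between 0.03 and 0.042 m and y of burs_mid in the frame of case_mouth between -0.004 and 0.004 m and z of burs_mid in the frame of case_mouth between 0.008 and 0.019 m and angle between the y axis of burs_mid and the x axis of case_mouth, either way round below 0.08 rad and x of motor_mid in the frame of rest_seat between -0.02 and 0.02 m and y of motor_mid in the frame of rest_seat between -0.006 and 0.006 m and z of motor_mid in the frame of rest_seat between -0.006 and 0.006 m and angle between the x axis of motor_mid and the x axis of rest_seat, either way round below 0.1 rad); the robot touches nothing.
It fails at once if the jar, bowl or tape roll was moved by more than 4 cm or tipped (distance of any of jar, bowl, tape from where it was at the start of the episode above 0.04 m or angle between any of jar, bowl, tape's own z axis and vertical above 0.5 rad).
Of plaster_0, plaster_1, plaster_2 only 2 to 3 are there at a start; the rules pass over those that are not, and their reading is None.
At some moment in a run one of burs may be knocked a few centimetres aside while the robot is not near it.
It also fails if it takes over 210 s, if anything falls off the work surface, if the arm or the gripper's body presses on something with over 40 N, if the wrist force passes 120 N, or if a joint passes its speed limit or range.

## Robot

A 6-joint arm with a two-finger parallel gripper is mounted at the origin on a cart in front of the work surface, level with it; the furniture and walls round the work are solid. World frame = base frame: x ahead of the robot, y to its left, z up, the work surface at z = 0. Lengths are in mm, angles in rad, forces in N, time in s.
With the tool pointing down it reaches from about 350 to 875 mm from the base axis. Payload 4.2 kg.
Tool frame: the origin (TCP) lies at the very end of the fingers, on their centre line; the grasp point (between the pads) lies 19 mm behind it; z points along the fingers, y is the line along which they close (so a half turn about z gives the same grasp; the last joint's range is limited). The gripper opens to 85 mm and grips with 20 to 120 N. Pads are 22 mm wide; open, the fingers measure 114 mm over their backs; the gripper's body (76 mm by 85 mm) begins 54 mm behind the grasp point. The pads swing forward as they close: fully open they stand 13 mm farther back than shut.
Start: joints at [1.606, 0.385, 0.008, 0, -1.194, -0.259], TCP at [138.679, 609.399, 231.312] pointing down, gripper open.
Joint ranges: [-3.14, 3.14], [-1.21, 2.06], [-1.07, 1.41], [-3.16, 2.05], [-2.99, -0.16], [-3.1, 3.1]. Speed limits (rad/s): [2.79, 2.79, 3.14, 3.14, 3.14, 3.14].

## Interface

Orientations are given as a unit quaternion [x, y, z, w].
In Python, from bench import read_state, get_image, camera_model, job_done gives the robot as it stands.
- The arm moves only by the shell command python3 -m handwheel 'ROWS'. ROWS is JSON, a list of rows, each a list of 7 numbers: the shift along the tool's x, y, z in m, then the turn, a rotation vector about the tool's x, y, z in rad, then the gripper's target within -1 to 1 (fully open at 1, half-way at 0, shut at -1). In form: [[dx, dy, dz, wx, wy, wz, jaw], ...]. A call has 1 to 10 rows; each row is the pose to reach, as a shift and turn from the pose commanded when the call began, along the tool's axes at that moment; what a row does not reach only later rows make up. A row lasts 1/8 s, in which the tool goes at most 62.5 mm and 10.7 degrees, less where a joint would pass 70% of its speed; a pose out of reach is approached as far as the arm can. A call with a gripper value outside its range is refused whole. The fingers move at their own pace and stop on an object; the grip force is fixed at half the most. Time passes only in rows, so rows that repeat a pose let the fingers close. It gives the time, the measured TCP pose, the force, the opening and the grip force at its end, in the units of the state.
- read_state(): the state, without advancing time (a new reading comes with each control period).
- get_image(name): name is "scene" or "top"; returns (picture, depth): 400x640x3 uint8, blue, green, red; 400x640 float32, mm along the optical axis (not along the pixel's ray), 0 where there is no reading.
- camera_model(name): a dict with "K" (3x3 intrinsics, pixels), "rvec" (rotation vector, rad) and "tvec" (3), from world to camera coordinates, as OpenCV has them. Camera axes: x right, y down, z forward; pixel columns grow to the right and rows downward; lengths in mm; the calibration is good to about 2 mm. A picture is of the moment at which its call begins. camera_model takes no time and is no camera call.
- job_done(): hands the job in; it is judged then, once.
The state is a dict: "clock": time; "joints": joint angles; "joint_vel": joint speeds; "joint_efforts": joint torques, N m; "position": TCP position; "ee_rot": TCP orientation; "contact_force": force on the tool from outside, world axes, zero at the start; "wrist_torque": the same for the moment, N m; "gripper_width": finger opening in mm; "grasp_force": force on a finger pad.
Only numpy, scipy, OpenCV 4.12 (cv2) and the standard library are available. Lean on these libraries where they do the work, as an engineer would, in place of code of your own. Each camera call takes 0.05 s, during which the arm holds its last target. There are 200 camera calls.

## Working session

There is one attempt and no reset: what is moved stays moved. The work goes in short steps, Python scripts to look and compute and a shell command to move; the robot and the scene stay as the last step left them, time stands still between calls to the robot, and variables do not carry over. Pictures are saved under pics/ and viewed, at most 15 in all, crops included, and the job is handed in when it is done.

```bash
mkdir -p pics
cat > h.py <<'E'
import numpy as np, cv2
from bench import *
def grab(n):
    im,d=get_image(n); m=camera_model(n)
    K=np.array(m["K"],float).reshape(3,3);R=cv2.Rodrigues(np.array(m["rvec"],float))[0];t=np.array(m["tvec"],float).ravel()
    v,u=np.mgrid[:400,:640]
    c=np.stack([(u-K[0,2])/K[0,0]*d,(v-K[1,2])/K[1,1]*d,d],-1)
    P=(c-t)@R; P[d==0]=np.nan
    return im,d,P
E
python3 - <<'E'
from h import *
for n in("top","scene"):
    im,d,P=grab(n); cv2.imwrite(f"pics/{n}0.png",im); np.savez(f"{n}0.npz",im=im,P=P)
    m=camera_model(n);R=cv2.Rodrigues(np.array(m["rvec"],float))[0];print(n,-R.T@np.array(m["tvec"]).ravel(),R[2])
s=read_state();print(s)
E
```

```text
top [ 411.46026778   11.55293778 1084.79187529] [ 0.13682256  0.00143119 -0.99059454]
scene [  84.05141309 -626.59291878 1056.29644034] [ 0.38121574  0.51157743 -0.77004097]
{'clock': 0.1, 'joints': array([ 1.60555299e+00,  3.85536299e-01,  6.79872614e-03, -4.52473640e-04,
       -1.19399366e+00, -2.58598341e-01]), 'joint_vel': array([ 0.00118249, -0.00085956,  0.00266098,  0.00180442, -0.00198419,
       -0.00022214]), 'joint_efforts': array([-7.31344790e-05, -3.93316448e+01,  1.88929331e+01,  4.19796064e+00,
       -2.55989828e-03,  2.50282632e-06]), 'position': array([138.59855441, 608.92331644, 230.30836115]), 'ee_rot': array([ 9.93733588e-01, -1.11770194e-01, -6.66313804e-05,  9.87798363e-04]), 'contact_force': array([ 0.06869163, -1.00264684,  0.34128668]), 'wrist_torque': array([-0.0112206 , -0.02014003,  0.02377933]), 'grasp_force': 0.0, 'gripper_width': 85.4090684807321}
```

View pics/top0.png

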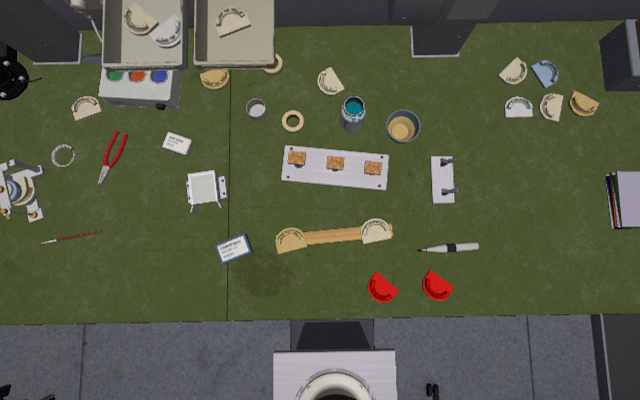

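View pics/scene0.png

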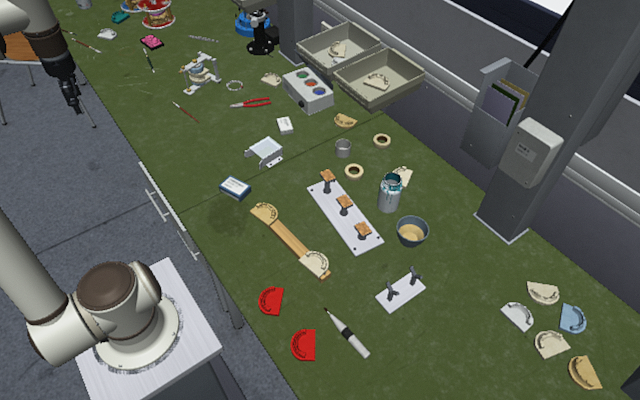

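Top view: two casts on the batten, at px (291,239) and (375,231). Others of the same shape are not on the batten: the red ones (381,288) and (437,286), and the loose ones at (330,81), (214,77) and (518,106). The box is at (234,249), the case at (203,189), the handpiece at (448,247), the rest at (442,180) and the plinths at (297,158), (335,163) and (373,168). I'll confirm with a crop and measure.

Run:
```python
import numpy as np,cv2
z=np.load("top0.npz");im=z["im"];P=z["P"]
cv2.imwrite("pics/crop1.png",cv2.resize(im[140:310,180:400],None,fx=3.5,fy=3.5,interpolation=cv2.INTER_CUBIC))
# height map clusters
def blob(n,box,zl,zh,ex=None):
    x0,x1,y0,y1=box
    Q=P[y0:y1,x0:x1].reshape(-1,3); C=im[y0:y1,x0:x1].reshape(-1,3).astype(int)
    m=(Q[:,2]>zl)&(Q[:,2]<zh)
    if ex is not None: m&=ex(C)
    Q=Q[m][:,:2].astype(np.float32)
    if len(Q)<5: print(n,len(Q));return
    (c,s,a)=cv2.minAreaRect(Q);print(n,len(Q),"rect",np.round(c,1),np.round(s,1),round(a,1),"mean",Q.mean(0).round(1),"z",np.nanmedian(P[y0:y1,x0:x1].reshape(-1,3)[m][:,2]).round(1))
blob("castA",(268,312,220,258),32,60)
blob("castB",(355,398,212,250),32,60)
blob("batten",(310,357,220,255),15,32)
blob("burs",(212,258,228,268),16,40)
blob("case",(180,232,165,215),28,48)
blob("caselow",(180,232,165,215),5,48)
blob("p0",(360,390,155,182),45,100)
blob("p1",(322,350,150,178),45,100)
blob("p2",(283,310,145,172),45,100)
blob("motor",(410,490,235,260),6,40)
blob("resttips",(428,460,150,205),50,90)
blob("base",(428,460,150,210),5,20)
blob("jar",(335,372,88,135),100,140)
blob("bowl",(380,425,100,145),50,75)
blob("worktop",(260,300,270,300),-20,20)
```

```text
castA 594 rect [443.3 112.9] [58.8 78.7] 13.5 mean [440.7 112.2] z 36.3
castB 566 rect [ 463.7 -110.4] [59.1 75.9] 10.7 mean [ 460.6 -110.3] z 36.2
batten 610 rect [451.2  -1.8] [ 34.1 125.4] 4.6 mean [451.1  -1.7] z 25.2
burs 699 rect [421.4 263.6] [55.4 85.8] 21.0 mean [421.3 262.5] z 27.9
case 905 rect [576.  342.4] [102.3  80.9] 6.6 mean [583.1 343. ] z 39.6
caselow 1161 rect [582.4 346.9] [141.7 137.1] 89.5 mean [581.7 340.3] z 38.8
p0 213 rect [ 625.9 -109.1] [44.2 33.3] 83.1 mean [ 625.2 -108.4] z 55.7
p1 220 rect [637.7  -9.7] [43.8 33.9] 83.4 mean [636.6  -9.5] z 71.0
p2 226 rect [649.4  89.6] [44.  34.2] 84.1 mean [648.3  89. ] z 86.1
motor 406 rect [ 416.4 -308.4] [ 54.2 203. ] 0.1 mean [ 413.8 -316.5] z 19.9
resttips 133 rect [ 598.8 -303.4] [90.3 42.4] 0.3 mean [ 600.  -304.1] z 67.0
base 914 rect [ 595.7 -307.7] [ 83.7 164.4] 84.6 mean [ 596.4 -300.1] z 10.8
jar 237 rect [768.4 -58.4] [52.  53.8] 45.1 mean [768.5 -58.2] z 118.4
bowl 229 rect [ 736.4 -191.6] [88.1 88.9] 89.8 mean [ 744.6 -195.7] z 59.7
worktop 1194 rect [323.  143.3] [105.   76.5] 89.2 mean [322.9 143.2] z 1.6
```

View pics/crop1.png

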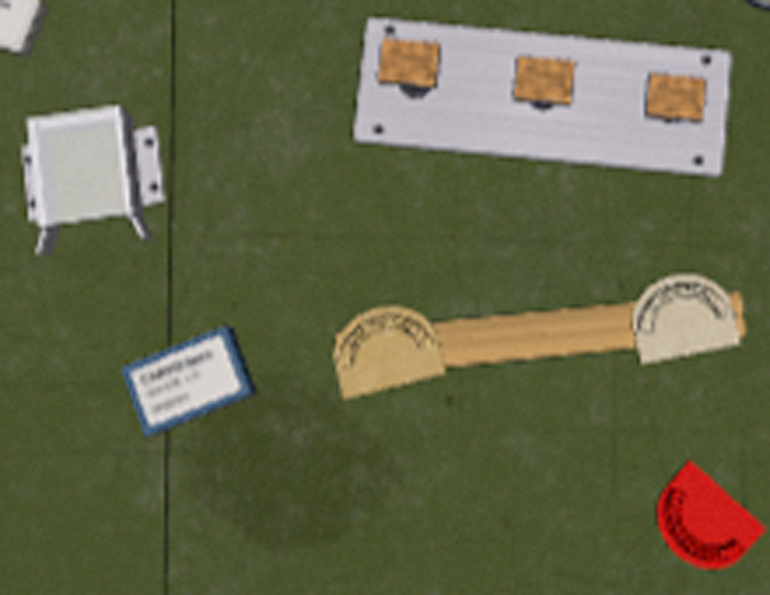

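Crop 1: the casts on the batten are the yellowish one at crop (390,350) and the white one at (685,320), flat backs towards the robot. The red one at (710,515) is a look-alike. Next I refine the case, rest and handpiece.

```bash
cat > m.py <<'E'
import numpy as np,cv2
def blob(im,P,n,box,zl,zh,hue=None,k=3,comp=True):
    x0,x1,y0,y1=box
    Q=P[y0:y1,x0:x1]; C=im[y0:y1,x0:x1]
    m=((Q[...,2]>zl)&(Q[...,2]<zh))
    if hue is not None: m&=hue(cv2.cvtColor(C,cv2.COLOR_BGR2HSV).astype(int))
    m=m.astype(np.uint8)
    if k>1: m=cv2.morphologyEx(m,cv2.MORPH_OPEN,np.ones((k,k)))
    N,L,S,_=cv2.connectedComponentsWithStats(m)
    if N<2: print(n,"none");return
    for i in (1+np.argsort(-S[1:,4]))[:2]:
        if S[i,4]<12: continue
        q=Q[L==i];c,s,a=cv2.minAreaRect(q[:,:2].astype(np.float32))
        print(n,len(q),"rect",np.round(c,1),np.round(s,1),round(a,1),"mean",q.mean(0).round(1))
E
python3 - <<'E'
from m import *
z=np.load("top0.npz");im=z["im"];P=z["P"]
b=lambda *a,**k:blob(im,P,*a,**k)
lowS=lambda h:(h[...,1]<60)&(h[...,2]>90)
ng=lambda h:~((h[...,0]>30)&(h[...,0]<60)&(h[...,1]>60))
b("case",(180,232,165,215),34,46,lowS)
b("case2",(180,232,165,215),34,46)
b("lips",(180,232,200,215),10,40,ng,k=1)
b("motor",(410,490,235,260),10,40,ng,k=1)
b("motor",(410,490,235,260),10,40,ng,k=3)
b("rest",(428,460,150,210),30,90,k=1)
b("tips",(428,460,150,210),58,90,k=1)
b("base",(428,460,150,210),7,20,lowS)
E
```

```text
case 844 rect [584.6 344.9] [83.9 72.6] 7.9 mean [584.6 344.   39.8]
case2 844 rect [584.6 344.9] [83.9 72.6] 7.9 mean [584.6 344.   39.8]
lips 66 rect [543.  357.1] [21.7 56.1] 29.2 mean [537.4 365.3  30.6]
lips 36 rect [544.  306.6] [31.5 13.8] 57.8 mean [542.2 304.3  28.9]
motor 364 rect [ 412.7 -315.8] [ 21.  137.8] 3.7 mean [ 413.3 -320.5   20.1]
motor 364 rect [ 412.7 -315.8] [ 21.  137.8] 3.7 mean [ 413.3 -320.5   20.1]
rest 82 rect [ 638.8 -303.1] [42.4 10.6] 89.5 mean [ 637.8 -303.9   62.6]
rest 71 rect [ 558.8 -302. ] [10.3 39.2] 0.2 mean [ 558.4 -303.1   64. ]
tips 64 rect [ 639.  -303.1] [42.4 10.4] 88.7 mean [ 638.1 -304.5   67.6]
tips 60 rect [ 558.8 -302. ] [10.3 39.2] 0.2 mean [ 558.7 -303.4   67.3]
base 794 rect [ 598.4 -302. ] [ 59.  128.2] 88.4 mean [ 593.5 -300.4   11. ]
base 18 rect [ 659.4 -318.2] [ 6.8 15.7] 2.9 mean [ 659.  -318.6   10.3]
```

Run:
```python
from h import *
z=np.load("top0.npz");im=z["im"]
a=cv2.resize(im[145:265,405:490],None,fx=5,fy=5,interpolation=cv2.INTER_CUBIC)
b=cv2.resize(im[160:220,175:235],None,fx=6,fy=6,interpolation=cv2.INTER_CUBIC)
o=np.zeros((600,790,3),np.uint8);o[:,:425]=a;o[:360,428:788]=b;cv2.imwrite("pics/crop2.png",o)
```

```text
(no output)
```

View pics/crop2.png

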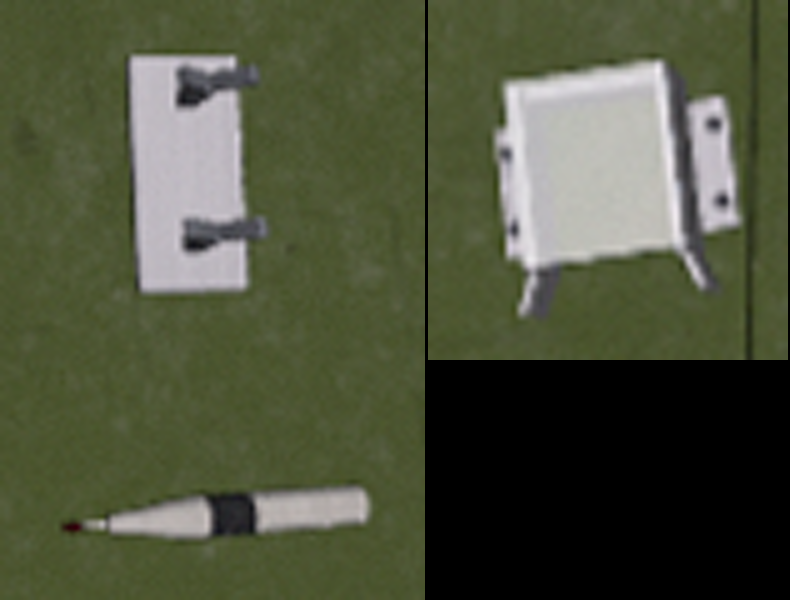

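```bash
cat > go.py <<'E'
import sys,numpy as np
from scipy.spatial.transform import Rotation as R
from bench import read_state
x,y,z,yaw=map(float,sys.argv[1:5]);s=read_state()
r=R.from_quat(s["ee_rot"]);T=R.from_euler('z',yaw,degrees=True)*R.from_euler('x',180,degrees=True)
d=np.array([x,y,z])-s["position"];w=(r.inv()*T).as_rotvec()
print("t",round(s["clock"],2),"shift",np.round(r.inv().apply(d)/1000,4),"rot",w.round(3),"rows>=",max(np.linalg.norm(d)/62.5,np.linalg.norm(w)/.187).round(1),"w",round(s["gripper_width"],1),"pos",s["position"].round(1))
E
python3 go.py 443.3 112.9 110 -76.5
```

```text
t 0.1 shift [0.4073 0.4157 0.1212] rot [ 2.000e-03 -1.000e-03  1.111e+00] rows>= 9.5 w 85.4 pos [138.6 608.9 230.3]
```

```bash
python3 -m handwheel '[[0.407,0.416,0.121,0,0,1.111,1],[0.407,0.416,0.121,0,0,1.111,1],[0.407,0.416,0.121,0,0,1.111,1],[0.407,0.416,0.121,0,0,1.111,1],[0.407,0.416,0.121,0,0,1.111,1],[0.407,0.416,0.121,0,0,1.111,1],[0.407,0.416,0.121,0,0,1.111,1],[0.407,0.416,0.121,0,0,1.111,1],[0.407,0.416,0.121,0,0,1.111,1],[0.407,0.416,0.121,0,0,1.111,1]]'; python3 go.py 443.3 112.9 9 -76.5
python3 -m handwheel '[[0,0,0,0,0,0,1],[0,0,0,0,0,0,1]]'; python3 go.py 443.3 112.9 9 -76.5
python3 - <<'E'
from h import *
im,d,P=grab("scene"); cv2.imwrite("pics/s1.png",cv2.resize(im[150:330,180:420],None,fx=3.3,fy=3.3,interpolation=cv2.INTER_CUBIC))
E
```

```text
clock: 1.35
position: [443.5, 110.8, 109.4]
ee_rot: [0.785, -0.62, -0.0, 0.001]
contact_force: [0.0, 0.3, -0.1]
gripper_width: 85.3
grasp_force: 0.0
t 1.35 shift [-0.0022 -0.0005  0.1004] rot [ 0.002 -0.001 -0.003] rows>= 1.6 w 85.3 pos [443.5 110.8 109.4]
clock: 1.6
position: [443.1, 113.6, 110.3]
ee_rot: [0.785, -0.619, -0.0, 0.0]
contact_force: [-0.1, -0.4, -0.1]
gripper_width: 85.3
grasp_force: 0.0
t 1.6 shift [ 7.000e-04 -1.000e-04  1.013e-01] rot [ 0. -0.  0.] rows>= 1.6 w 85.3 pos [443.1 113.6 110.3]
```

View pics/s1.png

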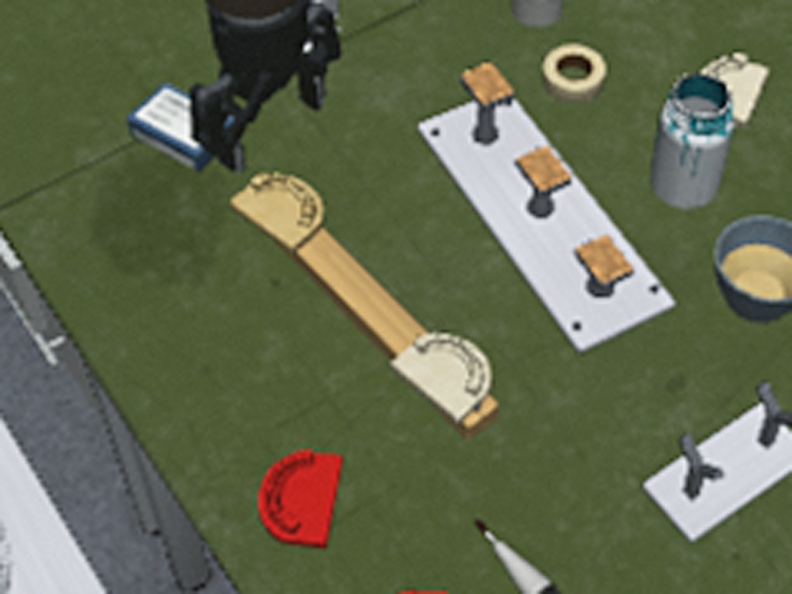

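The fingers straddle cast A, the yellowish one at crop (280,210). Going down on it and closing.

```bash
python3 -m handwheel '[[0,0,0.05,0,0,0,1],[0,0,0.085,0,0,0,1],[0,0,0.105,0,0,0,1],[0,0,0.105,0,0,0,1],[0,0,0.105,0,0,0,0],[0,0,0.105,0,0,0,-0.5],[0,0,0.105,0,0,0,-1],[0,0,0.105,0,0,0,-1],[0,0,0.105,0,0,0,-1]]'; python3 -m handwheel '[[0,0,0,0,0,0,-1],[0,0,0,0,0,0,-1]]'; python3 go.py 649.4 89.6 140 -96.75
```

```text
clock: 2.78
position: [443.6, 114.2, 6.9]
ee_rot: [0.786, -0.619, 0.0, -0.001]
contact_force: [-2.4, 2.5, 5.3]
gripper_width: 57.8
grasp_force: 63.7
clock: 3.02
position: [443.6, 114.2, 6.9]
ee_rot: [0.786, -0.619, 0.0, -0.001]
contact_force: [-4.4, 1.4, 4.9]
gripper_width: 57.7
grasp_force: 63.7
t 3.02 shift [ 0.072  -0.1946 -0.1327] rot [-0.002  0.001  0.354] rows>= 3.9 w 57.7 pos [443.6 114.2   6.9]
```

```bash
python3 -m handwheel '[[0,0,-0.02,0,0,0,-1],[0,0,-0.07,0,0,0,-1],[0,0,-0.13,0,0,0,-1],[0,0,-0.13,0,0,0,-1],[0.072,-0.195,-0.133,0,0,0.354,-1],[0.072,-0.195,-0.133,0,0,0.354,-1],[0.072,-0.195,-0.133,0,0,0.354,-1],[0.072,-0.195,-0.133,0,0,0.354,-1],[0.072,-0.195,-0.133,0,0,0.354,-1],[0.072,-0.195,-0.133,0,0,0.354,-1]]'; python3 go.py 649.4 89.6 70 -96.75
python3 - <<'E'
from h import *
im,d,P=grab("scene"); cv2.imwrite("pics/s2.png",cv2.resize(im[120:270,250:450],None,fx=4,fy=4,interpolation=cv2.INTER_CUBIC))
im,d,P=grab("top");np.savez("t2.npz",im=im,P=P)
E
```

```text
clock: 4.28
position: [648.3, 89.0, 137.6]
ee_rot: [-0.664, 0.748, 0.001, -0.001]
contact_force: [-0.3, -0.1, -1.4]
gripper_width: 58.0
grasp_force: 64.7
t 4.28 shift [-0.0008 -0.0012  0.0676] rot [ 0.002 -0.    -0.   ] rows>= 1.1 w 58.0 pos [648.3  89.  137.6]
```

View pics/s2.png

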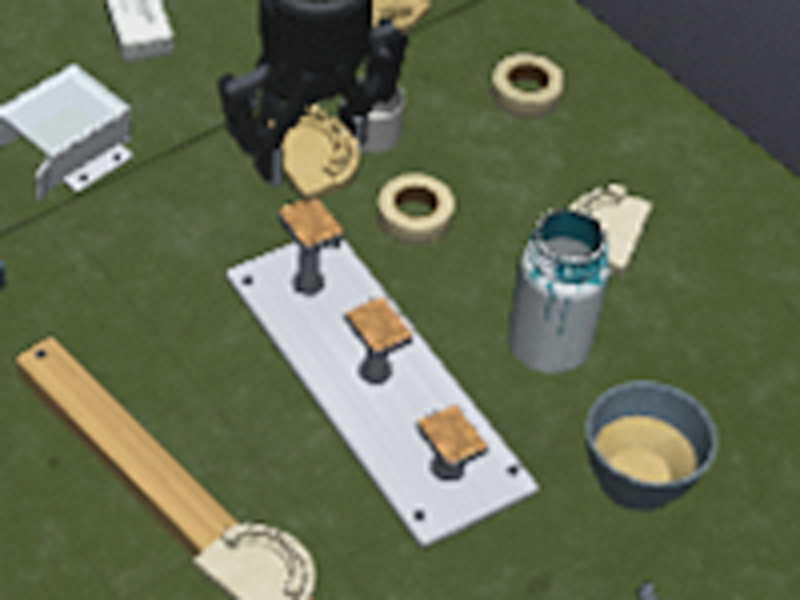

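Run:
```python
from h import *
im,d,P=grab("scene")
C=im[140:172,310:345];Q=P[140:172,310:345];h=cv2.cvtColor(C,cv2.COLOR_BGR2HSV).astype(int)
m=(h[...,0]>12)&(h[...,0]<28)&(h[...,1]>60)&(h[...,2]>110)&(Q[...,2]>100)
q=Q[m];print(len(q),q.mean(0).round(1),q.min(0).round(1),q.max(0).round(1))
A=np.c_[q[:,:2]-q[:,:2].mean(0),np.ones(len(q))]
for _ in range(3):
    c=np.linalg.lstsq(A,q[:,2],rcond=None)[0];r=q[:,2]-A@c;k=abs(r)<4;A,q=A[k],q[k]
print(c,r.std(),len(q)); rr=cv2.minAreaRect(q[:,:2].astype(np.float32));print(rr)
```

```text
298 [644.6  74.9 166.9] [613.1  45.9 146.5] [681.6 124.3 192.2]
[ 6.46071057e-02 -1.71700054e-02  1.66166006e+02] 1.8059173776056108 211
((645.0560302734375, 74.2978515625), (72.46015930175781, 48.46489334106445), 53.72287368774414)
```

```bash
python3 -m handwheel '[[-0.001,-0.001,0.03,0,0,0,-1],[-0.001,-0.001,0.05,0,0,0,-1],[-0.001,-0.001,0.06,0,0,0,-1],[-0.001,-0.001,0.063,0,0,0,-1],[-0.001,-0.001,0.066,0,0,0,-1],[-0.001,-0.001,0.066,0,0,0,-1]]'
```

```text
clock: 5.18
position: [651.0, 90.0, 72.9]
ee_rot: [-0.664, 0.748, -0.0, 0.0]
contact_force: [0.5, -0.9, -0.0]
gripper_width: 57.7
grasp_force: 64.7
```

```bash
python3 -m handwheel '[[0,0.001,0.002,0,0,0,-1],[0,0.001,0.003,0,0,0,-1],[0,0.001,0.003,0,0,0,-1]]';python3 -m handwheel '[[0,0,0.001,0,0,0,-1],[0,0,0.001,0,0,0,-1]]'
```

```text
clock: 5.55
position: [649.7, 90.0, 69.3]
ee_rot: [-0.664, 0.748, 0.0, -0.0]
contact_force: [0.4, -0.0, -1.0]
gripper_width: 57.8
grasp_force: 64.7
clock: 5.8
position: [649.7, 90.0, 68.2]
ee_rot: [-0.664, 0.748, 0.0, -0.0]
contact_force: [-0.3, -0.5, -0.6]
gripper_width: 57.6
grasp_force: 64.7
```

```bash
python3 -m handwheel '[[0,0,0.001,0,0,0,-1],[0,0,0.001,0,0,0,-1]]';python3 -m handwheel '[[0,0,0.001,0,0,0,-1],[0,0,0.001,0,0,0,-1]]'
```

```text
clock: 6.05
position: [649.8, 90.1, 68.0]
ee_rot: [-0.664, 0.747, -0.0, 0.0]
contact_force: [-1.3, 0.0, 3.3]
gripper_width: 57.3
grasp_force: 65.2
clock: 6.3
position: [649.8, 90.0, 68.0]
ee_rot: [-0.664, 0.747, -0.0, 0.0]
contact_force: [-3.7, 0.3, 7.1]
gripper_width: 57.9
grasp_force: 65.8
```

```bash
python3 -m handwheel '[[0,0,0,0,0,0,-0.3],[0,0,0,0,0,0,0.3],[0,0,0,0,0,0,1],[0,0,0,0,0,0,1],[0,0,0,0,0,0,1],[0,0,-0.03,0,0,0,1],[0,0,-0.09,0,0,0,1],[0,0,-0.12,0,0,0,1],[0,0,-0.12,0,0,0,1]]'; python3 go.py 463.7 -110.4 110 -79.3
```

```text
clock: 7.42
position: [651.4, 90.5, 189.8]
ee_rot: [-0.664, 0.747, -0.001, 0.003]
contact_force: [-0.3, 0.6, -1.5]
gripper_width: 85.3
grasp_force: 0.0
t 7.42 shift [0.2218 0.1633 0.0781] rot [-0.007  0.002 -0.304] rows>= 4.6 w 85.3 pos [651.4  90.5 189.8]
```

```bash
python3 -m handwheel '[[0.222,0.163,0.078,0,0,-0.304,1],[0.222,0.163,0.078,0,0,-0.304,1],[0.222,0.163,0.078,0,0,-0.304,1],[0.222,0.163,0.078,0,0,-0.304,1],[0.222,0.163,0.078,0,0,-0.304,1],[0.222,0.163,0.078,0,0,-0.304,1],[0.222,0.163,0.078,0,0,-0.304,1]]'; python3 go.py 463.7 -110.4 5 -79.3
python3 - <<'E'
from h import *
from m import *
im,d,P=grab("top");np.savez("t3.npz",im=im,P=P)
blob(im,P,"castA",(268,320,130,175),88,120)
blob(im,P,"burs",(205,265,220,275),16,40)
im,d,P=grab("scene");cv2.imwrite("pics/s3.png",cv2.resize(im[150:330,220:420],None,fx=3.3,fy=3.3,interpolation=cv2.INTER_CUBIC))
E
```

```text
clock: 8.3
position: [462.1, -111.2, 108.0]
ee_rot: [0.77, -0.638, 0.0, 0.0]
contact_force: [1.0, -0.1, -0.6]
gripper_width: 85.6
grasp_force: 0.0
t 8.3 shift [-0.0005 -0.0017  0.103 ] rot [ 0.    -0.    -0.001] rows>= 1.6 w 85.6 pos [ 462.1 -111.2  108. ]
castA 635 rect [649.7  89. ] [78.  58.6] 83.5 mean [646.4  88.7  98.4]
burs 701 rect [421.8 263.3] [55.6 85.7] 21.3 mean [421.4 262.6  27.7]
```

View pics/s3.png

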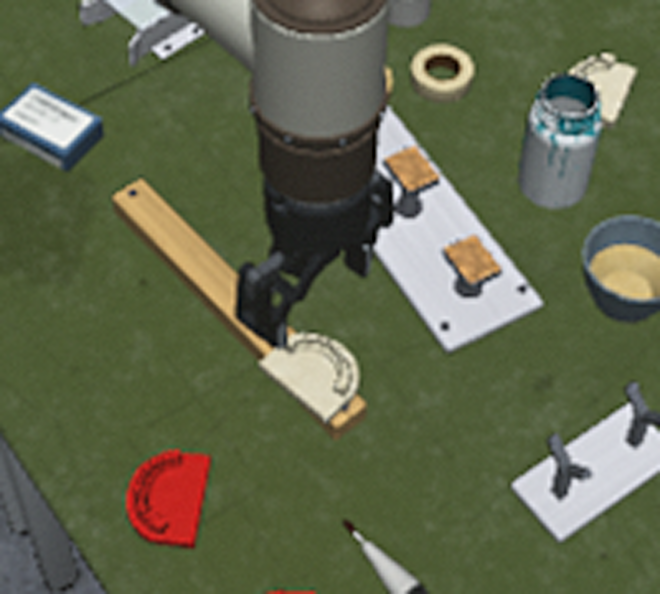

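Cast A sits dead centre on plinth 2: (649.7, 89.0) against (649.4, 89.6), size right. The gripper is now over cast B, the white one at crop (310,375).

```bash
python3 -m handwheel '[[0,-0.001,0.05,0,0,0,1],[0,-0.001,0.085,0,0,0,1],[0,-0.001,0.105,0,0,0,1],[0,-0.001,0.105,0,0,0,1],[0,-0.001,0.105,0,0,0,0],[0,-0.001,0.105,0,0,0,-0.5],[0,-0.001,0.105,0,0,0,-1],[0,-0.001,0.105,0,0,0,-1],[0,-0.001,0.105,0,0,0,-1],[0,-0.001,0.105,0,0,0,-1]]'; python3 go.py 625.9 -109.1 110 -96.75
```

```text
clock: 9.65
position: [463.6, -110.8, 4.8]
ee_rot: [0.77, -0.638, 0.001, -0.001]
contact_force: [-1.4, 1.8, 5.6]
gripper_width: 58.1
grasp_force: 64.1
t 9.65 shift [ 0.0284 -0.1601 -0.1048] rot [-0.003  0.     0.304] rows>= 3.1 w 58.1 pos [ 463.6 -110.8    4.8]
```

```bash
python3 -m handwheel '[[0,0,-0.02,0,0,0,-1],[0,0,-0.07,0,0,0,-1],[0,0,-0.11,0,0,0,-1],[0.028,-0.160,-0.11,0,0,0.304,-1],[0.028,-0.160,-0.11,0,0,0.304,-1],[0.028,-0.160,-0.105,0,0,0.304,-1],[0.028,-0.160,-0.105,0,0,0.304,-1],[0.028,-0.160,-0.105,0,0,0.304,-1],[0.028,-0.160,-0.105,0,0,0.304,-1]]'; python3 go.py 625.9 -109.1 77 -96.75
```

```text
clock: 10.78
position: [624.1, -109.0, 108.9]
ee_rot: [-0.664, 0.748, 0.0, 0.0]
contact_force: [0.7, 0.6, -1.4]
gripper_width: 57.9
grasp_force: 64.6
t 10.78 shift [-0.0001 -0.0018  0.0319] rot [ 0.  0. -0.] rows>= 0.5 w 57.9 pos [ 624.1 -109.   108.9]
```

```bash
python3 -m handwheel '[[0,-0.001,0.02,0,0,0,-1],[0,-0.001,0.028,0,0,0,-1],[0,-0.001,0.031,0,0,0,-1],[0,-0.001,0.033,0,0,0,-1],[0,-0.001,0.033,0,0,0,-1],[0,-0.001,0.033,0,0,0,-1]]';python3 -m handwheel '[[0,0,0.001,0,0,0,-1],[0,0,0.001,0,0,0,-1]]';python3 -m handwheel '[[0,0,0.001,0,0,0,-1],[0,0,0.001,0,0,0,-1]]'
```

```text
clock: 11.52
position: [626.4, -109.1, 75.7]
ee_rot: [-0.664, 0.748, -0.0, 0.0]
contact_force: [-0.6, 1.0, -0.4]
gripper_width: 57.8
grasp_force: 64.6
clock: 11.78
position: [626.1, -109.1, 74.3]
ee_rot: [-0.664, 0.748, 0.0, -0.0]
contact_force: [0.1, 0.5, -0.2]
gripper_width: 57.7
grasp_force: 64.6
clock: 12.02
position: [626.0, -109.1, 73.2]
ee_rot: [-0.664, 0.748, 0.0, -0.0]
contact_force: [-0.1, 0.1, -0.8]
gripper_width: 57.8
grasp_force: 64.6
```

```bash
python3 -m handwheel '[[0,0,0.001,0,0,0,-1],[0,0,0.001,0,0,0,-1]]';python3 -m handwheel '[[0,0,0.001,0,0,0,-1],[0,0,0.001,0,0,0,-1]]'
```

```text
clock: 12.28
position: [626.1, -109.1, 72.2]
ee_rot: [-0.664, 0.748, 0.0, -0.0]
contact_force: [-0.3, -0.7, -0.5]
gripper_width: 57.6
grasp_force: 64.6
clock: 12.52
position: [626.1, -109.1, 71.2]
ee_rot: [-0.664, 0.748, 0.0, -0.0]
contact_force: [1.3, 0.8, -1.2]
gripper_width: 57.5
grasp_force: 64.6
```

```bash
python3 -m handwheel '[[0,0,0.001,0,0,0,-1],[0,0,0.001,0,0,0,-1]]';python3 -m handwheel '[[0,0,0.001,0,0,0,-1],[0,0,0.001,0,0,0,-1]]'
python3 - <<'E'
from h import *
im,d,P=grab("scene");np.savez("s4.npz",im=im,P=P);cv2.imwrite("pics/s4.png",cv2.resize(im[180:280,300:420],None,fx=6,fy=6,interpolation=cv2.INTER_CUBIC))
E
```

```text
clock: 12.78
position: [626.1, -109.1, 70.2]
ee_rot: [-0.664, 0.748, 0.0, -0.0]
contact_force: [-0.1, -0.5, -1.6]
gripper_width: 58.0
grasp_force: 64.6
clock: 13.02
position: [626.1, -109.1, 69.2]
ee_rot: [-0.664, 0.748, 0.0, -0.0]
contact_force: [-0.4, -0.8, -0.3]
gripper_width: 57.5
grasp_force: 64.6
```

View pics/s4.png

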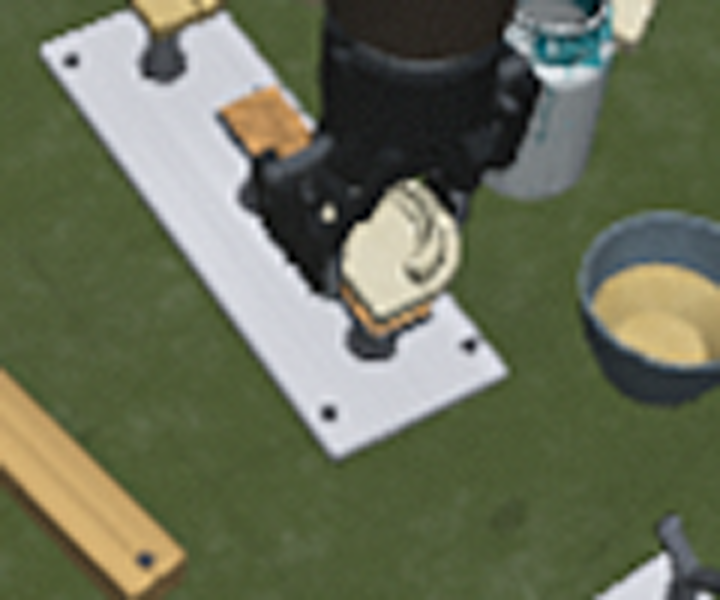

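I had the sign wrong: the underside is 19 mm above the TCP, so contact comes at TCP z ≈ 36. Cast B is still well above its plinth, so I keep lowering.

```bash
python3 -m handwheel '[[0,0,0.012,0,0,0,-1],[0,0,0.024,0,0,0,-1],[0,0,0.030,0,0,0,-1],[0,0,0.030,0,0,0,-1],[0,0,0.031,0,0,0,-1],[0,0,0.031,0,0,0,-1]]';python3 -m handwheel '[[0,0,0.001,0,0,0,-1],[0,0,0.001,0,0,0,-1]]';python3 -m handwheel '[[0,0,0.001,0,0,0,-1],[0,0,0.001,0,0,0,-1]]'
```

```text
clock: 13.82
position: [626.4, -109.1, 38.6]
ee_rot: [-0.664, 0.748, -0.0, 0.0]
contact_force: [-0.4, -0.7, -0.9]
gripper_width: 58.0
grasp_force: 64.7
clock: 14.08
position: [626.2, -109.1, 37.4]
ee_rot: [-0.664, 0.748, -0.0, 0.0]
contact_force: [-0.5, -0.2, -1.4]
gripper_width: 57.9
grasp_force: 64.7
clock: 14.32
position: [626.1, -109.1, 36.2]
ee_rot: [-0.664, 0.748, 0.0, -0.0]
contact_force: [-0.8, 0.5, -1.1]
gripper_width: 57.7
grasp_force: 64.7
```

```bash
python3 -m handwheel '[[0,0,0.001,0,0,0,-1],[0,0,0.001,0,0,0,-1]]';python3 -m handwheel '[[0,0,0.001,0,0,0,-1],[0,0,0.001,0,0,0,-1]]'
```

```text
clock: 14.58
position: [626.2, -109.1, 35.9]
ee_rot: [-0.664, 0.748, -0.0, 0.0]
contact_force: [-1.4, 0.2, 3.6]
gripper_width: 58.0
grasp_force: 65.2
clock: 14.82
position: [626.3, -109.1, 35.8]
ee_rot: [-0.664, 0.747, -0.0, 0.0]
contact_force: [-3.8, 1.6, 8.5]
gripper_width: 57.7
grasp_force: 65.8
```

Contact. Releasing and rising.

```bash
python3 -m handwheel '[[0,0,0,0,0,0,-0.3],[0,0,0,0,0,0,0.3],[0,0,0,0,0,0,1],[0,0,0,0,0,0,1],[0,0,0,0,0,0,1],[0,0,-0.03,0,0,0,1],[0,0,-0.09,0,0,0,1],[0,0,-0.13,0,0,0,1],[0,0,-0.13,0,0,0,1]]'; python3 go.py 412.7 -315.8 100 -86
```

```text
clock: 15.95
position: [628.5, -109.2, 168.7]
ee_rot: [-0.664, 0.747, -0.003, 0.003]
contact_force: [1.0, 0.5, -0.8]
gripper_width: 84.9
grasp_force: 0.0
t 15.95 shift [0.2306 0.1907 0.0668] rot [-0.009  0.    -0.187] rows>= 4.9 w 84.9 pos [ 628.5 -109.2  168.7]
```

```bash
python3 -m handwheel '[[0.231,0.191,0.067,0,0,-0.187,1],[0.231,0.191,0.067,0,0,-0.187,1],[0.231,0.191,0.067,0,0,-0.187,0],[0.231,0.191,0.067,0,0,-0.187,0],[0.231,0.191,0.067,0,0,-0.187,0],[0.231,0.191,0.067,0,0,-0.187,0],[0.231,0.191,0.067,0,0,-0.187,0],[0.231,0.191,0.067,0,0,-0.187,0]]'
python3 - <<'E'
from h import *
from m import *
im,d,P=grab("top")
blob(im,P,"castB",(350,395,145,190),60,80)
blob(im,P,"castB all",(350,395,145,190),57,90)
blob(im,P,"burs",(205,265,220,275),16,40)
E
python3 go.py 412.7 -315.8 2 -86.2
```

```text
clock: 16.95
position: [410.3, -315.5, 97.3]
ee_rot: [0.732, -0.682, 0.0, -0.0]
contact_force: [-0.5, 1.2, 0.3]
gripper_width: 42.5
grasp_force: 0.0
castB 505 rect [ 626.3 -108.3] [74.8 59.1] 82.0 mean [ 620.8 -106.5   67.7]
castB all 586 rect [ 626.3 -108.1] [75.2 59.1] 82.0 mean [ 623.1 -107.4   68.3]
burs 698 rect [421.5 263.8] [55.5 86. ] 21.1 mean [421.6 262.5  27.7]
t 17.0 shift [ 0.0005 -0.0022  0.0954] rot [-0.001 -0.     0.004] rows>= 1.5 w 42.7 pos [ 410.4 -315.4   97.4]
```

```bash
python3 -m handwheel '[[0.0005,-0.001,0.05,0,0,0,0],[0.0005,-0.001,0.08,0,0,0,0],[0.0005,-0.001,0.093,0,0,0,0],[0.0005,-0.001,0.093,0,0,0,0],[0.0005,-0.001,0.093,0,0,0,0]]'; python3 go.py 412.7 -315.8 2 -86.2
```

```text
clock: 17.62
position: [411.5, -316.7, 5.5]
ee_rot: [0.731, -0.682, 0.001, -0.0]
contact_force: [0.1, -0.9, -0.1]
gripper_width: 42.5
grasp_force: 0.0
t 17.62 shift [-0.0008 -0.0012  0.0035] rot [-0.002 -0.001  0.003] rows>= 0.1 w 42.5 pos [ 411.5 -316.7    5.5]
```

```bash
python3 -m handwheel '[[-0.001,-0.001,0.003,0,0,0,0],[-0.001,-0.001,0.0035,0,0,0,-0.3],[-0.001,-0.001,0.0035,0,0,0,-0.6],[-0.001,-0.001,0.0035,0,0,0,-1],[-0.001,-0.001,0.0035,0,0,0,-1],[-0.001,-0.001,0.0035,0,0,0,-1]]'; python3 -m handwheel '[[0,0,0,0,0,0,-1],[0,0,0,0,0,0,-1],[0,0,-0.03,0,0,0,-1],[0,0,-0.08,0,0,0,-1],[0,0,-0.14,0,0,0,-1],[0,0,-0.14,0,0,0,-1],[0,0,-0.14,0,0,0,-1]]'
python3 - <<'E'
from h import *
from m import *
im,d,P=grab("top")
ng=lambda h:~((h[...,0]>30)&(h[...,0]<60)&(h[...,1]>60))
im,d,P=grab("scene");cv2.imwrite("pics/s5.png",cv2.resize(im[220:380,280:440],None,fx=3.7,fy=3.7,interpolation=cv2.INTER_CUBIC))
E
python3 go.py 598.8 -302.5 150 -1
```

```text
clock: 18.38
position: [411.5, -315.5, 1.4]
ee_rot: [0.731, -0.682, 0.0, -0.0]
contact_force: [-1.0, 1.8, 5.4]
gripper_width: 20.3
grasp_force: 58.7
clock: 19.25
position: [410.2, -314.8, 139.8]
ee_rot: [0.731, -0.683, -0.001, -0.0]
contact_force: [0.1, 0.4, -2.9]
gripper_width: 19.8
grasp_force: 59.2
t 19.35 shift [ 0.0007 -0.1893 -0.0119] rot [ 1.000e-03  5.000e-03 -1.485e+00] rows>= 7.9 w 20.2 pos [ 409.8 -314.7  138.8]
```

View pics/s5.png

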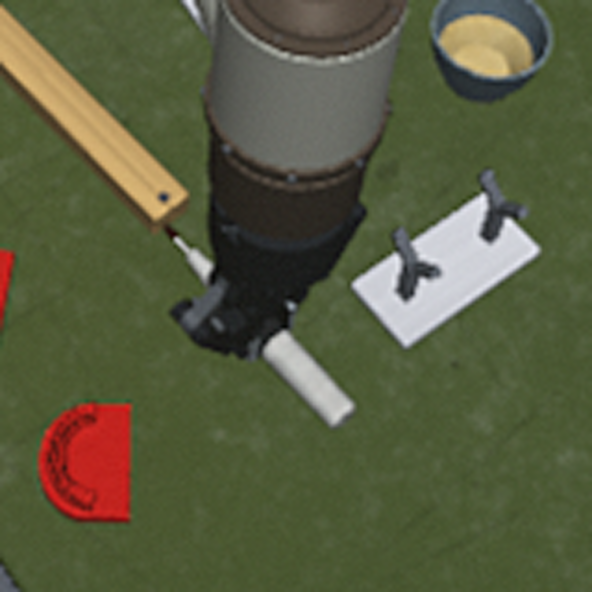

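```bash
python3 -m handwheel '[[0,0,-0.012,0,0,-0.187,-1],[0,-0.03,-0.012,0,0,-0.36,-1],[0,-0.06,-0.012,0,0,-0.54,-1],[0,-0.09,-0.012,0,0,-0.72,-1],[0,-0.12,-0.012,0,0,-0.9,-1],[0,-0.15,-0.012,0,0,-1.08,-1],[0.001,-0.18,-0.012,0,0,-1.26,-1],[0.001,-0.189,-0.012,0,0,-1.4,-1],[0.001,-0.189,-0.012,0,0,-1.485,-1],[0.001,-0.189,-0.012,0,0,-1.485,-1]]'; python3 -m handwheel '[[0,0,0,0,0,0,-1],[0,0,0,0,0,0,-1]]'
python3 - <<'E'
from h import *
from m import *
im,d,P=grab("top");cv2.imwrite("pics/t6.png",cv2.resize(im[120:260,390:510],None,fx=4,fy=4,interpolation=cv2.INTER_CUBIC))
im,d,P=grab("scene")
h=cv2.cvtColor(im,cv2.COLOR_BGR2HSV).astype(int)
m=(P[...,2]>115)&(P[...,2]<175)&(abs(P[...,0]-600)<130)&(abs(P[...,1]+302)<25)&(h[...,2]>150)&(h[...,1]<50)
q=P[m];print(len(q))
for a,b in((480,520),(520,560),(560,640),(640,670),(670,720)):
    k=(q[:,0]>a)&(q[:,0]<b)
    if k.sum()>3: print(a,b,k.sum(),q[k].mean(0).round(1),q[k].max(0).round(1))
E
python3 go.py 598.8 -302.5 80 -1
```

```text
clock: 20.6
position: [599.0, -303.0, 150.0]
ee_rot: [1.0, -0.009, -0.002, -0.001]
contact_force: [-0.1, -0.5, -0.7]
gripper_width: 20.4
grasp_force: 59.1
clock: 20.85
position: [599.6, -303.4, 152.4]
ee_rot: [1.0, -0.009, -0.0, -0.0]
contact_force: [-0.6, -0.4, -2.1]
gripper_width: 20.3
grasp_force: 59.1
129
520 560 48 [ 547.7 -303.6  166.5] [ 559.9 -299.2  171.4]
560 640 77 [ 575.5 -305.5  169.9] [ 639.7 -296.8  174.4]
t 20.95 shift [-0.0009 -0.0009  0.0728] rot [-0.  0.  0.] rows>= 1.2 w 20.2 pos [ 599.7 -303.4  152.8]
```

View pics/t6.png

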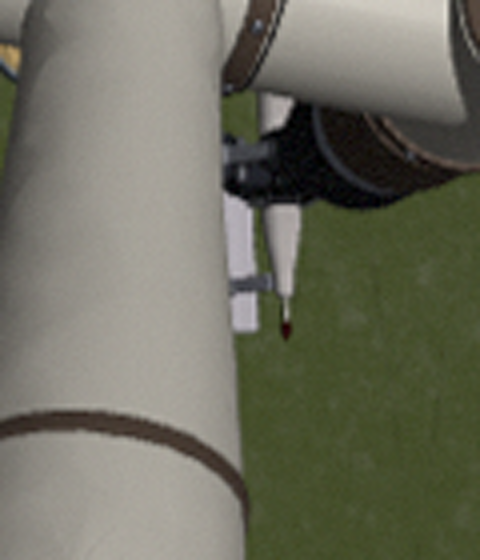

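The handpiece is held over the rest with its nose towards the robot, its barrel at about px (470,190) of the full image and lined up with the forks. Lowering it into them.

```bash
python3 -m handwheel '[[-0.001,-0.001,0.04,0,0,0,-1],[-0.001,-0.001,0.07,0,0,0,-1],[-0.001,-0.001,0.082,0,0,0,-1],[-0.001,-0.001,0.086,0,0,0,-1],[-0.001,-0.001,0.087,0,0,0,-1],[-0.001,-0.001,0.087,0,0,0,-1]]';python3 -m handwheel '[[0,0,0.001,0,0,0,-1],[0,0,0.001,0,0,0,-1]]';python3 -m handwheel '[[0,0,0.001,0,0,0,-1],[0,0,0.001,0,0,0,-1]]'
```

```text
clock: 21.7
position: [599.6, -302.5, 67.1]
ee_rot: [1.0, -0.008, 0.001, 0.0]
contact_force: [1.1, 0.5, -1.3]
gripper_width: 20.3
grasp_force: 59.0
clock: 21.95
position: [599.5, -302.7, 65.8]
ee_rot: [1.0, -0.008, 0.001, 0.0]
contact_force: [1.0, -0.8, 0.5]
gripper_width: 20.2
grasp_force: 59.2
clock: 22.2
position: [599.6, -303.1, 65.2]
ee_rot: [1.0, -0.008, 0.001, 0.001]
contact_force: [0.1, -1.9, 5.2]
gripper_width: 20.2
grasp_force: 59.7
```

```bash
python3 -m handwheel '[[0,0.001,0.001,0,0,0,-1],[0,0.001,0.001,0,0,0,-1]]';python3 -m handwheel '[[0,0.001,0.001,0,0,0,-1],[0,0.001,0.001,0,0,0,-1]]';python3 -m handwheel '[[0,0,0.001,0,0,0,-1],[0,0,0.001,0,0,0,-1]]'
```

```text
clock: 22.45
position: [599.7, -304.1, 64.2]
ee_rot: [1.0, -0.008, 0.001, 0.001]
contact_force: [0.3, -1.5, 4.2]
gripper_width: 20.2
grasp_force: 59.8
clock: 22.7
position: [599.7, -305.1, 63.1]
ee_rot: [1.0, -0.008, 0.001, 0.001]
contact_force: [-0.1, -1.9, 4.6]
gripper_width: 20.2
grasp_force: 59.8
clock: 22.95
position: [599.8, -305.4, 62.8]
ee_rot: [1.0, -0.008, 0.001, 0.001]
contact_force: [-1.9, -2.3, 7.6]
gripper_width: 20.1
grasp_force: 60.0
```

```bash
python3 -m handwheel '[[0,0,0,0,0,0,-0.7],[0,0,0,0,0,0,-0.4],[0,0,0,0,0,0,0],[0,0,0,0,0,0,0.5],[0,0,0,0,0,0,0.5],[0,0,-0.03,0,0,0,0.5],[0,0,-0.09,0,0,0,0.5],[0,0,-0.14,0,0,0,1],[0,0,-0.14,0,0,0,1]]'; python3 go.py 420 100 200 -69
```

```text
clock: 24.08
position: [601.3, -305.2, 206.8]
ee_rot: [1.0, -0.008, 0.005, 0.002]
contact_force: [-1.7, -0.4, 0.6]
gripper_width: 85.5
grasp_force: 0.0
t 24.07 shift [-0.1879 -0.4022  0.0034] rot [-0.003 -0.011  1.188] rows>= 7.1 w 85.5 pos [ 601.3 -305.2  206.8]
```

```bash
python3 -m handwheel '[[-0.188,-0.402,0.003,0,-0.01,1.188,1],[-0.188,-0.402,0.003,0,-0.01,1.188,1],[-0.188,-0.402,0.003,0,-0.01,1.188,1],[-0.188,-0.402,0.003,0,-0.01,1.188,1],[-0.188,-0.402,0.003,0,-0.01,1.188,1],[-0.188,-0.402,0.003,0,-0.01,1.188,1],[-0.188,-0.402,0.003,0,-0.01,1.188,1],[-0.188,-0.402,0.003,0,-0.01,1.188,1],[-0.188,-0.402,0.003,0,-0.01,1.188,1],[-0.188,-0.402,0.003,0,-0.01,1.188,1]]'
python3 - <<'E'
from h import *
from m import *
im,d,P=grab("top");cv2.imwrite("pics/t7.png",cv2.resize(im[130:280,180:490],None,fx=2.5,fy=2.5,interpolation=cv2.INTER_CUBIC))
b=lambda *a,**k:blob(im,P,*a,**k)
b("motor",(425,475,130,225),74,100,k=1)
b("burs",(205,265,220,275),16,40)
b("castA",(268,320,130,175),88,120);b("castB",(350,395,145,190),57,90)
E
```

```text
clock: 25.32
position: [417.3, 100.6, 197.3]
ee_rot: [0.824, -0.566, -0.005, 0.0]
contact_force: [-0.0, -0.3, -0.4]
gripper_width: 85.0
grasp_force: 0.0
motor 388 rect [ 604.4 -301.9] [ 20.9 135.8] 88.7 mean [ 609.1 -301.2   80.6]
burs 16 rect [431.2 304.5] [11.4  7.9] 88.6 mean [431.2 304.4  27.9]
castA 637 rect [649.8  89.2] [78.5 59.1] 83.7 mean [646.1  88.8  98.4]
castB 588 rect [ 626.6 -108.2] [75.6 59. ] 83.1 mean [ 623.1 -107.3   68.2]
```

View pics/t7.png

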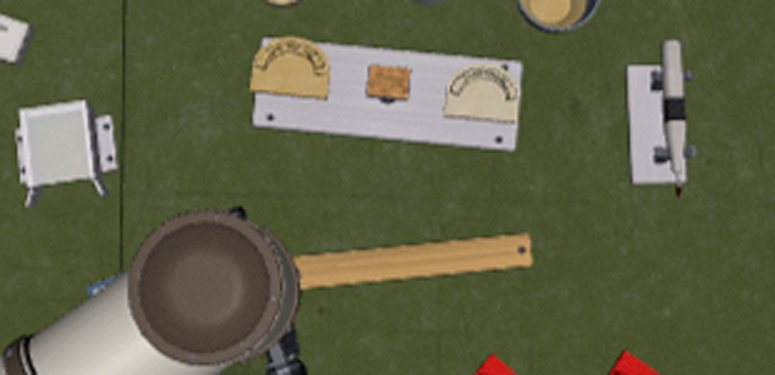

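Both casts are centred and the handpiece lies in both forks, about 6 mm off along its axis, which is in tolerance. The arm hides the box here (blue corner at crop (100,290)), so I check it in the scene camera.

```bash
python3 - <<'E'
from h import *
from m import *
im,d,P=grab("scene");a=np.load("scene0.npz")
for i,p in((a["im"],a["P"]),(im,P)): blob(i,p,"burs",(205,270,165,210),18,40)
E
python3 go.py 410.5 236 110 -69
```

```text
burs 410 rect [419.4 260.7] [56.9 89.5] 21.3 mean [418.4 258.5  25.3]
burs 58 rect [437.  128.9] [13.3 50.6] 54.6 mean [436.5 129.1  34.6]
burs 302 rect [416.8 258.9] [53.7 86.8] 24.1 mean [412.7 256.1  25.3]
burs 46 rect [441.3 138.9] [19.2 32.9] 60.0 mean [441.5 138.1  23.8]
t 25.43 shift [-0.1289 -0.0423  0.0882] rot [ 0.006  0.008 -0.002] rows>= 2.6 w 85.5 pos [417.7 100.  197.4]
```

```bash
python3 go.py 411.4 289.6 70 -69
```

```text
t 25.43 shift [-0.1784 -0.0625  0.1284] rot [ 0.006  0.008 -0.002] rows>= 3.7 w 85.5 pos [417.7 100.  197.4]
```

```bash
python3 -m handwheel '[[-0.1,-0.035,0.05,0.006,0.008,0,1],[-0.178,-0.0625,0.09,0.006,0.008,0,1],[-0.178,-0.0625,0.128,0.006,0.008,0,1],[-0.178,-0.0625,0.128,0.006,0.008,0,1],[-0.178,-0.0625,0.128,0.006,0.008,0,1],[-0.178,-0.0625,0.128,0.006,0.008,0,1]]'; python3 go.py 411.4 289.6 3 -69
python3 - <<'E'
from h import *
im,d,P=grab("scene");cv2.imwrite("pics/s8.png",cv2.resize(im[120:240,180:320],None,fx=4.5,fy=4.5,interpolation=cv2.INTER_CUBIC))
E
```

```text
clock: 26.18
position: [411.9, 289.2, 71.0]
ee_rot: [0.824, -0.567, 0.0, -0.0]
contact_force: [-0.0, 0.3, -0.5]
gripper_width: 85.4
grasp_force: 0.0
t 26.18 shift [-0.0006  0.0003  0.068 ] rot [-0.    -0.001 -0.002] rows>= 1.1 w 85.4 pos [411.9 289.2  71. ]
```

View pics/s8.png

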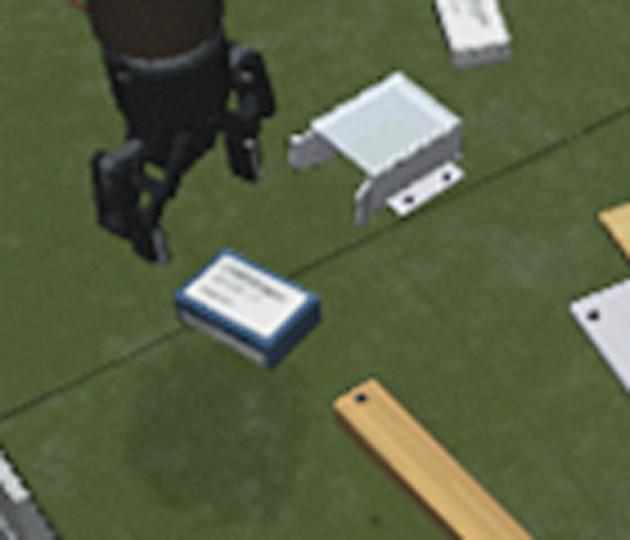

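```bash
python3 -m handwheel '[[-0.0005,0,0.035,0,0,0,1],[-0.0005,0,0.035,0,0,0,1],[-0.0005,0,0.035,0,0,0,1]]'
python3 - <<'E'
from h import *
from m import *
im,d,P=grab("scene");a=np.load("scene0.npz")
blob(im,P,"burs",(205,270,165,210),18,40)
blue=lambda h:(h[...,0]>95)&(h[...,0]<125)&(h[...,1]>90)
blob(im,P,"burs blue",(205,270,165,210),5,40,blue,k=1)
blob(a["im"],a["P"],"burs blue0",(205,270,165,210),5,40,blue,k=1)
E
```

```text
clock: 26.6
position: [412.0, 290.6, 37.4]
ee_rot: [0.824, -0.567, 0.001, -0.001]
contact_force: [-0.3, 0.7, 0.6]
gripper_width: 85.3
grasp_force: 0.0
burs 396 rect [420.3 260.7] [58.1 87.1] 21.6 mean [418.8 258.5  25.5]
burs 41 rect [440.  141.5] [17.2 26.9] 55.6 mean [440.2 139.2  23.9]
burs blue 125 rect [418.5 259.1] [54.5 86. ] 22.4 mean [414.5 240.7  20. ]
burs blue0 129 rect [419.9 259.4] [56.6 86.9] 21.0 mean [415.1 243.4  20.2]
```

Unmoved. Going down and gripping.

```bash
python3 -m handwheel '[[0,0,0.02,0,0,0,1],[0,0,0.033,0,0,0,1],[0,0,0.033,0,0,0,1],[0,0,0.033,0,0,0,0],[0,0,0.033,0,0,0,-0.5],[0,0,0.033,0,0,0,-1],[0,0,0.033,0,0,0,-1],[0,0,0.033,0,0,0,-1],[0,0,0.033,0,0,0,-1]]'; python3 go.py 480 331 60 7.6
```

```text
clock: 27.78
position: [411.7, 291.3, 3.9]
ee_rot: [0.824, -0.566, 0.0, -0.001]
contact_force: [-1.5, -0.0, 6.1]
gripper_width: 53.9
grasp_force: 63.9
t 27.77 shift [-0.0127 -0.0781 -0.0558] rot [-3.000e-03 -1.000e-03 -1.337e+00] rows>= 7.1 w 53.9 pos [411.7 291.3   3.9]
```

```bash
python3 -m handwheel '[[0,0,-0.02,0,0,0,-1],[0,0,-0.05,0,0,0,-1],[0,0,-0.056,0,0,-0.18,-1],[0,0,-0.056,0,0,-0.36,-1],[0,0,-0.056,0,0,-0.54,-1],[0,0,-0.056,0,0,-0.72,-1],[0,0,-0.056,0,0,-0.9,-1],[0,0,-0.056,0,0,-1.08,-1],[0,0,-0.056,0,0,-1.26,-1],[0,0,-0.056,0,0,-1.337,-1]]'; python3 -m handwheel '[[0,0,0,0,0,0,-1]]'; python3 go.py 441.4 325.6 60 7.7
```

```text
clock: 29.02
position: [410.8, 290.2, 58.7]
ee_rot: [0.998, 0.067, 0.0, 0.0]
contact_force: [0.0, -0.8, -0.3]
gripper_width: 53.8
grasp_force: 63.5
clock: 29.15
position: [410.9, 290.3, 58.7]
ee_rot: [0.998, 0.065, 0.0, 0.0]
contact_force: [0.1, -0.5, -0.5]
gripper_width: 53.7
grasp_force: 63.4
t 29.15 shift [ 0.0349 -0.031  -0.0013] rot [ 0.    -0.    -0.003] rows>= 0.7 w 53.7 pos [410.9 290.3  58.7]
```

```bash
python3 -m handwheel '[[0.035,-0.031,0,0,0,-0.003,-1],[0.035,-0.031,0,0,0,-0.003,-1],[0.035,-0.031,0.03,0,0,-0.003,-1],[0.035,-0.031,0.048,0,0,-0.003,-1],[0.035,-0.031,0.048,0,0,-0.003,-1],[0.035,-0.031,0.048,0,0,-0.003,-1]]'
python3 go.py 441.4 325.6 5 7.7
python3 - <<'E'
from h import *
from m import *
for n in("top","scene"):
    im,d,P=grab(n);np.savez(n+"9.npz",im=im,P=P)
    if n=="top": cv2.imwrite("pics/t9.png",cv2.resize(im[140:260,160:280],None,fx=4,fy=4,interpolation=cv2.INTER_CUBIC))
    else: cv2.imwrite("pics/s9.png",cv2.resize(im[110:230,200:320],None,fx=4,fy=4,interpolation=cv2.INTER_CUBIC))
a,b=cv2.imread("pics/t9.png"),cv2.imread("pics/s9.png");cv2.imwrite("pics/c9.png",cv2.resize(np.hstack([a,b]),(800,400)))
blue=lambda h:(h[...,0]>95)&(h[...,0]<125)&(h[...,1]>90)
q=P[110:230,200:320];h=cv2.cvtColor(im[110:230,200:320],cv2.COLOR_BGR2HSV).astype(int)
m=(abs(q[...,0]-480)<45)&(abs(q[...,1]-330)<40)&(q[...,2]>20)&(q[...,2]<36)
p=q[m];print(len(p),cv2.minAreaRect(p[:,:2].astype(np.float32)),p.mean(0))
E
```

```text
clock: 29.9
position: [442.0, 326.0, 11.5]
ee_rot: [0.998, 0.067, 0.001, -0.0]
contact_force: [0.1, -0.9, -1.1]
gripper_width: 54.2
grasp_force: 63.4
t 29.9 shift [-0.0006  0.0004  0.0065] rot [-0.    -0.001  0.001] rows>= 0.1 w 54.2 pos [442.  326.   11.5]
178 ((474.25494384765625, 326.3821105957031), (85.7266845703125, 66.0221176147461), 6.431216716766357) [483.5827612  323.69859168  31.05935617]
```

View pics/c9.png

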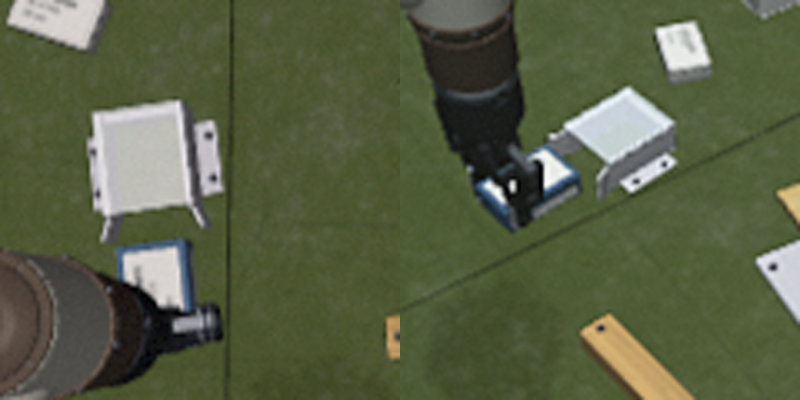

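The box is held level, its front edge at crop-left (154,244), in line with the case axis (about 153 there). Lowering and inserting.

```bash
python3 -m handwheel '[[0,0,0.006,0,0,0,-1],[0,0,0.006,0,0,0,-1],[0.015,0,0.006,0,0,0,-1],[0.025,0,0.006,0,0,0,-1],[0.032,0,0.006,0,0,0,-1],[0.040,0,0.006,0,0,0,-1],[0.040,0,0.006,0,0,0,-1]]'; python3 -m handwheel '[[0.008,0,0,0,0,0,-1],[0.016,0,0,0,0,0,-1],[0.022,0,0,0,0,0,-1],[0.028,0,0,0,0,0,-1],[0.028,0,0,0,0,0,-1]]'; python3 go.py 510.8 334.9 4.5 7.7
```

```text
clock: 30.88
position: [482.0, 331.3, 4.8]
ee_rot: [0.998, 0.067, 0.0, -0.0]
contact_force: [0.0, 0.4, -1.6]
gripper_width: 53.5
grasp_force: 63.4
clock: 31.5
position: [509.7, 334.9, 4.8]
ee_rot: [0.998, 0.067, 0.0, 0.0]
contact_force: [0.5, -0.5, -1.3]
gripper_width: 53.9
grasp_force: 63.4
t 31.5 shift [0.0011 0.0002 0.0004] rot [ 0.    -0.001  0.   ] rows>= 0.0 w 53.9 pos [509.7 334.9   4.8]
```

```bash
python3 -m handwheel '[[0,0,0,0,0,0,-0.3],[0,0,0,0,0,0,0.2],[0,0,0,0,0,0,0.5],[-0.003,0,-0.02,0,0,0,0.5],[-0.01,0,-0.06,0,0,0,0.5],[-0.045,0,-0.06,0,0,0,-1],[-0.045,0,-0.06,0,0,0,-1],[-0.045,0,-0.06,0,0,0,-1],[-0.045,0,-0.06,0,0,0,-1]]'; python3 -m handwheel '[[0,0,0,0,0,0,-1],[0,0,0.03,0,0,0,-1],[0,0,0.055,0,0,0,-1],[0,0,0.055,0,0,0,-1],[0.006,0,0.055,0,0,0,-1],[0.012,0,0.055,0,0,0,-1],[0.018,0,0.055,0,0,0,-1],[0.024,0,0.055,0,0,0,-1],[0.030,0,0.055,0,0,0,-1]]'; python3 go.py 524 336.5 10 7.7
```

```text
clock: 32.62
position: [465.2, 329.4, 65.2]
ee_rot: [0.998, 0.068, 0.001, -0.0]
contact_force: [0.7, 0.8, 0.8]
gripper_width: 0.1
grasp_force: 0.0
clock: 33.75
position: [494.3, 332.7, 10.0]
ee_rot: [0.998, 0.067, -0.0, 0.0]
contact_force: [-1.4, -0.9, 1.4]
gripper_width: -0.1
grasp_force: 0.8
t 33.75 shift [0.0299 0.0002 0.    ] rot [0.001 0.    0.   ] rows>= 0.5 w -0.1 pos [494.3 332.7  10. ]
```

```bash
python3 -m handwheel '[[0.004,0,0,0,0,0,-1],[0.008,0,0,0,0,0,-1],[0.012,0,0,0,0,0,-1],[0.016,0,0,0,0,0,-1],[0.020,0,0,0,0,0,-1],[0.020,0,0,0,0,0,-1]]'; python3 -m handwheel '[[0.002,0,0,0,0,0,-1],[0.005,0,0,0,0,0,-1],[0.005,0,0,0,0,0,-1]]'; python3 -m handwheel '[[0.002,0,0,0,0,0,-1],[0.002,0,0,0,0,0,-1]]'
```

```text
clock: 34.5
position: [514.9, 336.2, 9.9]
ee_rot: [0.998, 0.068, 0.001, -0.001]
contact_force: [0.4, -0.2, -0.3]
gripper_width: -0.1
grasp_force: 0.1
clock: 34.88
position: [519.6, 336.8, 10.1]
ee_rot: [0.998, 0.068, 0.001, -0.0]
contact_force: [0.6, -0.6, -0.0]
gripper_width: 0.0
grasp_force: 0.0
clock: 35.12
position: [521.2, 336.7, 10.1]
ee_rot: [0.998, 0.068, 0.001, -0.0]
contact_force: [-0.2, -0.7, -0.9]
gripper_width: 0.1
grasp_force: 0.1
```

```bash
for i in 1; do python3 -m handwheel '[[0.002,0,0,0,0,0,-1],[0.002,0,0,0,0,0,-1]]'; python3 -m handwheel '[[0.002,0,0,0,0,0,-1],[0.002,0,0,0,0,0,-1]]'; done
python3 - <<'E'
from h import *
im,d,P=grab("top");a=cv2.resize(im[150:250,160:260],None,fx=4,fy=4,interpolation=cv2.INTER_CUBIC)
im,d,P=grab("scene");b=cv2.resize(im[120:220,220:320],None,fx=4,fy=4,interpolation=cv2.INTER_CUBIC)
cv2.imwrite("pics/c10.png",np.hstack([a,b]))
E
```

```text
clock: 35.38
position: [522.2, 336.7, 10.0]
ee_rot: [0.998, 0.068, -0.0, 0.0]
contact_force: [-4.4, 0.2, 2.9]
gripper_width: -0.2
grasp_force: 2.2
clock: 35.62
position: [522.3, 336.6, 10.0]
ee_rot: [0.998, 0.067, -0.002, 0.001]
contact_force: [-10.8, 0.9, 7.0]
gripper_width: -0.6
grasp_force: 5.3
```

View pics/c10.png

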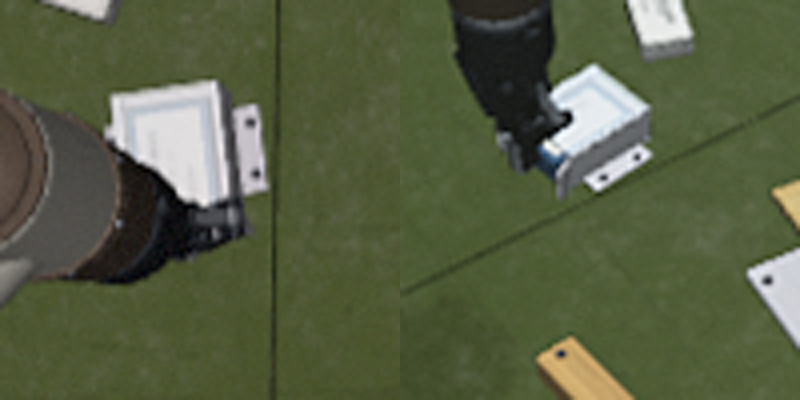

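The box hit the back stop at 522 mm (523 expected), with force rising to about 11 N, and it shows fully under the roof. Backing off, then a last check of everything.

```bash
python3 -m handwheel '[[-0.01,0,0,0,0,0,-1],[-0.03,0,0,0,0,0,-1],[-0.04,0,-0.05,0,0,0,-1],[-0.04,0,-0.11,0,0,0,-1],[-0.04,-0.06,-0.15,0,0,0,-1],[-0.04,-0.12,-0.18,0,0,0,-1],[-0.04,-0.16,-0.18,0,0,0,-1],[-0.04,-0.16,-0.18,0,0,0,-1]]'
python3 - <<'E'
from h import *
from m import *
im,d,P=grab("top");cv2.imwrite("pics/t11.png",cv2.resize(im[80:280,170:490],None,fx=2.5,fy=2.5,interpolation=cv2.INTER_CUBIC))
b=lambda *a,**k:blob(im,P,*a,**k)
b("burs out",(180,232,195,225),22,34,lambda h:(h[...,0]>95)&(h[...,0]<125)&(h[...,1]>60),k=1)
b("motor",(425,475,130,225),74,100,k=1)
b("castA",(268,320,130,175),88,120);b("castB",(350,395,145,190),57,90)
E
```

```text
clock: 36.72
position: [463.2, 493.9, 190.0]
ee_rot: [0.998, 0.069, 0.001, -0.001]
contact_force: [-0.4, -1.0, -0.4]
gripper_width: 0.0
grasp_force: 0.0
burs out 42 rect [537.4 340.5] [ 8.1 55.3] 5.5 mean [536.7 339.6  27.5]
motor 382 rect [ 603.5 -302.6] [ 22.2 137.9] 89.4 mean [ 608.8 -301.3   80.7]
castA 635 rect [649.9  88.9] [78.1 58.8] 82.5 mean [646.4  89.4  98.3]
castB 579 rect [ 626.9 -108.1] [75.3 59.5] 84.0 mean [ 622.9 -106.8   68.4]
```

View pics/t11.png

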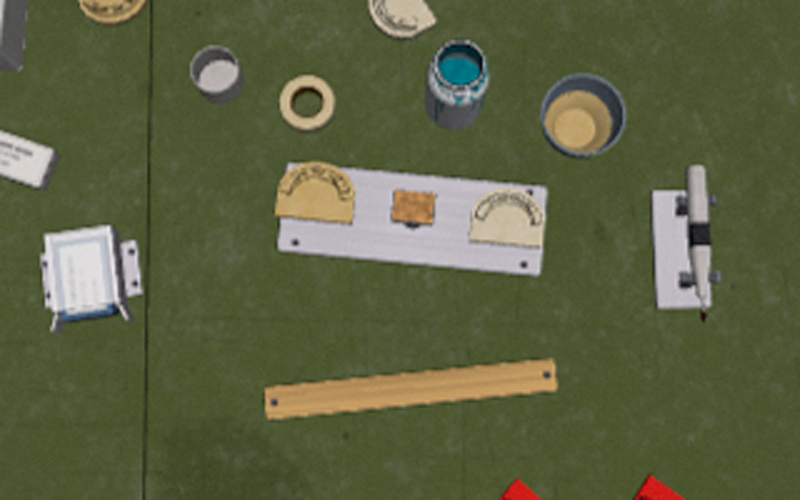

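The casts at crop (315,195) and (508,220) are centred, the handpiece at (698,240) is in both forks, and the box sticks 8 mm out of the case as specified. The jar, bowl and tape are untouched.

```bash
python3 -c "from bench import job_done;print(job_done())"
```

```text
the job is handed in; nothing more can be done
None
```

The job is handed in, though no verdict came back: both casts that were on the batten sit centred on plinths 0 and 2, the box of burs is home against the back stop (8 mm out), the handpiece lies in both forks about 5 mm off centre along its barrel, and the jar, bowl and tape were not touched.

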